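# Bring the salt shaker to the front of the condiment carousel and hold it there

## Task

Turn the condiment carousel on the worktop until the salt shaker stands squarely over the tongue that sticks out of the front of the carousel's foot. Finish with the carousel standing still and the gripper firmly holding the bar handle on top of it (do not let go), so that it cannot swing away. Do not touch the things standing on the tray, let none of them tip over or fall off, and leave everything else on the worktop where it is.

Things in the scene. Friction and masses are not known exactly. Their poses are not given: they have to be found in the camera images.
- foot: Fixed steel foot of the carousel, a low disc of 200 mm diameter, 17 mm high, hidden under the tray. Origin: on the worktop, on the carousel's vertical turning axis; z up. Its flat tongue, 44 mm wide, 10 mm high and round at the end, points along the foot's -x axis (roughly towards the robot) and reaches 212 mm from the axis, so 74 mm of it shows beyond the tray's rim; it is the front mark.
- tray (a joint): The round wooden tray: 276 mm diameter, its flat top (black rubber mat, no rim) 27 mm above the worktop. Value: angle of the tray on the foot, rad, counter-clockwise seen from above; it turns without end either way, very easily (friction about 0.01 N m), and the handle turns with it. 0: the handle's bar lies along the foot's x axis.
- handle (a point): T-handle of the carousel, fixed to the tray on its turning axis: a dark wooden bar 84 mm long, 16 mm wide, 24 mm high on a thin steel post (12 mm diameter). This point: centre of the bar, 186 mm above the worktop, on the turning axis; x along the bar, y across its 16 mm width, z up.
- salt_shaker: Salt shaker, loose on the tray: a narrow see-through body half filled with grey, with a rounded grey cap, 44 mm diameter, 90 mm high, upright. Origin: centre of its underside, 70 to 97 mm from the turning axis. Full and heavy at the bottom (about 0.2 kg); it rides on the tray by friction and topples if the tray is jerked.
- tumblers: Two clear plastic tumblers stuck together upside down, loose on the tray, 70 mm diameter, 98 mm high (the tallest thing on the tray). Origin: centre of the underside.
- tray_cup: White ribbed plastic cup, upside down, loose on the tray, 70 mm diameter, 60 mm high. Origin: centre of the underside.
- tray_creamer: Small creamer pod, loose on the tray, 38 x 45 x 21 mm. Origin: centre of the underside.
- turner: Bystander: wooden turner, 298 x 61 x 15 mm, lying on the worktop on the right. Origin: centre of the underside.
- fork: Bystander: fork, 200 x 27 x 14 mm, lying on the worktop on the left. Origin: centre of the underside.
- loose_creamer: Bystander: creamer pod, 39 x 42 x 21 mm, on the worktop on the left. Origin: centre of the underside.
Not all that is in view belongs to the job. What is shaped like the tray_cup but blue is not meant. Leave any green look-alike of the tumblers alone.

How it is judged:
At the end, for the whole second after the job is handed in: The shaker's centre is within 14 mm of the tongue's centre line, on the tongue's side of the axis; the tray is still (under 0.05 rad/s); the fingers hold the handle with more than 5 N; all four things on the tray stand upright (within 0.2 rad) on it (y of salt_shaker in the frame of foot between -0.014 and 0.014 m and x of salt_shaker in the frame of foot below -0.05 m and velocity of joint tray between -0.05 and 0.05 rad/s and contact force between the fingers and tray_c0 above 5 N and angle between each of salt_shaker, tumblers, tray_cup, tray_creamer's own z axis and vertical below 0.2 rad and height (world z) of each of salt_shaker, tumblers, tray_cup, tray_creamer above 0.02 m); the arm keeps its last pose, push and grip.
It fails at once if a thing on the tray tips over or falls off (angle between any of salt_shaker, tumblers, tray_cup, tray_creamer's own z axis and vertical above 0.5 rad or height (world z) of any of salt_shaker, tumblers, tray_cup, tray_creamer below 0.015 m).
It fails at once if the robot touches a thing on the tray (contact force between any of the arm, the fingers and salt_shaker above 1 N or contact force between any of the arm, the fingers and tumblers above 1 N or contact force between any of the arm, the fingers and tray_cup above 1 N or contact force between any of the arm, the fingers and tray_creamer above 1 N).
It fails at once if a bystander is moved by more than 20 mm (distance of any of turner, fork, loose_creamer from where it was at the start of the episode above 0.02 m).
It also fails if it takes over 54 s, if anything falls off the work surface, if the arm or the gripper's body presses on something with over 40 N, if the wrist force passes 120 N, or if a joint passes its speed limit or range.

## Robot

A 7-joint arm with a two-finger parallel gripper is mounted at the origin on a cart in front of the work surface, level with it; the furniture and walls round the work are solid. World frame = base frame: x ahead of the robot, y to its left, z up, the work surface at z = 0. Lengths are in m, angles in rad, forces in N, time in s.
With the tool pointing down it reaches from about 0.35 to 0.9 m from the base axis. Payload 8.1 kg.
Tool frame: the origin (TCP) lies where the fingers leave the gripper's body, on its centre line; the fingertips stand 66 mm ahead of it and the grasp point (between the pads) lies 47 mm ahead of it; z points along the fingers, y is the line along which they close (so a half turn about z gives the same grasp; the last joint's range is limited). The gripper opens to 92 mm and grips with 3 to 60 N. Pads are 19 mm wide; open, the fingers measure 130 mm over their backs; the gripper's body (75 mm by 190 mm) begins 47 mm behind the grasp point.
Start: joints at [1.025, 0.434, 0.025, 1.573, -0.012, 1.134, -0.075], TCP at [0.268, -0.565, 0.292] pointing down, gripper open.
Joint ranges: [-2.62, 2.62], [-0.44, 2.09], [-1.27, 1.32], [0.08, 2.57], [-1.32, 4.46], [0.12, 2], [-2.74, 2.74]. Speed limits (rad/s): [2.22, 2.22, 3.01, 3.01, 3.14, 3.14, 3.14].

## Interface

Orientations are given as a rotation vector (axis times angle).
In Python, from cell import arm gives the robot as it stands.
- The arm moves only by the tool send_rows, never from a script. Its argument "motion" is text: rows parted by semicolons, each of 7 numbers parted by spaces: the closure, from 0 (fully open) to 1 (shut), then the shift along the world's x, y, z in m, then the turn, a rotation vector about the world's x, y, z in degrees. A call has 1 to 5 rows; each row shifts and turns the commanded pose from where the row before left it; what a row does not reach is not made up. A row lasts 1/8 s, in which the tool goes at most 62.5 mm and 10.7 degrees, less where a joint would pass 70% of its speed; a pose out of reach is approached as far as the arm can. A call is refused whole if a number of a shift passes 0.0625 or a number of a turn 10.7, either way. A call with a gripper value outside its range is refused whole. The fingers move at their own pace and stop on an object; "force" is the grip in N (left out, the last holds). Time passes only in rows, so rows that do not move let the fingers close. It gives the time, the measured TCP pose, the force, the opening and the grip force at its end, in the units of the state.
- arm.observe(): the state, without advancing time (a new reading comes with each control period).
- arm.get_image(name): name is "side" or "top" or "wrist"; returns (picture, depth): 480x640x3 uint8, blue, green, red; 480x640 float32, m along the optical axis (not along the pixel's ray), 0 where there is no reading.
- arm.camera_model(name): a dict with "fx", "fy", "cx", "cy" (pixels), "D" ([k1, k2, p1, p2, k3] as OpenCV has them; the pictures are not rectified), "view" (4x4, takes a point from world to camera coordinates). Camera axes: x right, y down, z forward; pixel columns grow to the right and rows downward; lengths in m; the calibration is good to about 2 mm. A picture is of the moment at which its call begins: read the wrist's pose just before it. camera_model takes no time and is no camera call; for the wrist camera it gives the pose at the moment of the call.
- arm.sign_off(): hands the job in; it is judged then, once.
The state is a dict: "clock": time; "joints": joint angles; "dq": joint speeds; "joint_efforts": joint torques, N m; "position": TCP position; "ee_rot": TCP orientation; "force": force on the tool from outside, world axes, zero at the start; "ft_torque": the same for the moment, N m; "width": opening from 0.0 (shut) to 1.0 (fully open); "gripper_force": force on a finger pad.
Only numpy, scipy, OpenCV 4.12 (cv2) and the standard library are available. Lean on these libraries where they do the work, as an engineer would, in place of code of your own. Each camera call takes 0.05 s, during which the arm holds its last target. There are 200 camera calls.

## Working session

There is one attempt and no reset: what is moved stays moved. The work goes in short steps, Python scripts to look and compute and a tool call to move; the robot and the scene stay as the last step left them, time stands still between calls to the robot, and variables do not carry over. Pictures are saved under pics/ and viewed, at most 10 in all, crops included, and the job is handed in when it is done.

Besides the shell and the picture viewer there is one more tool, called after ">>>" as a command line: name --argument value ..., lists and objects as JSON in quotes. send_rows: Moves the arm, as the interface text tells. Its arguments: {"type":"object","properties":{"motion":{"type":"string"},"force":{"type":"number"}},"required":["motion"]}

```bash
mkdir -p pics; ls; python3 - <<'E'
from cell import arm
import cv2,numpy as np
print(arm.observe())
for n in("top","side"):
    p,d=arm.get_image(n); cv2.imwrite(f"pics/{n}0.png",p); np.savez(f"{n}0.npz",p=p,d=d)
    m=arm.camera_model(n);print(n,m)
E
```

```text
pics
{'clock': 0.0, 'joints': array([ 1.02540049,  0.43522049,  0.02497184,  1.57408167, -0.01160702,
        1.13403293, -0.07511881]), 'dq': array([ 6.54955568e-04, -6.17991003e-05, -7.28981123e-05, -4.11733371e-04,
       -4.30494890e-04, -1.40403825e-03, -1.35158790e-04]), 'joint_efforts': array([-2.07165313e-04, -6.67854810e+01,  9.84900780e-01, -3.14470768e+01,
       -6.06294698e-02,  4.28700924e-02,  1.81501996e-04]), 'position': array([ 0.26757378, -0.56436958,  0.29145241]), 'ee_rot': array([-3.06345677e+00, -6.89400972e-01,  7.59607120e-04]), 'force': array([-0.54551915,  0.44464586,  0.59528802]), 'ft_torque': array([ 0.03890827, -0.00208934,  0.02707886]), 'gripper_force': 0.0, 'width': 0.9963757395022101}
top {'fx': 563.4515275282714, 'fy': 563.4515275282714, 'cx': 315.2472369064751, 'cy': 242.92392652254193, 'D': array([-0.09889432,  0.        ,  0.        ,  0.        ,  0.        ]), 'view': array([[ 0.0224497 , -0.9994851 ,  0.02292483,  0.03209976],
       [-0.98226122, -0.02632128, -0.1856612 ,  0.59348602],
       [ 0.18616901, -0.01835013, -0.98234636,  1.58032978],
       [ 0.        ,  0.        ,  0.        ,  1.        ]])}
side {'fx': 613.0674541875644, 'fy': 613.0674541875644, 'cx': 312.4417528720369, 'cy': 237.8476140801073, 'D': array([0.02250087, 0.        , 0.        , 0.        , 0.        ]), 'view': array([[-0.8438024 , -0.53660085,  0.00755249,  0.53607525],
       [-0.28030478,  0.4286897 , -0.85886808,  0.23328909],
       [ 0.45763166, -0.72683194, -0.51214118,  1.58396677],
       [ 0.        ,  0.        ,  0.        ,  1.        ]])}
```

View pics/top0.png

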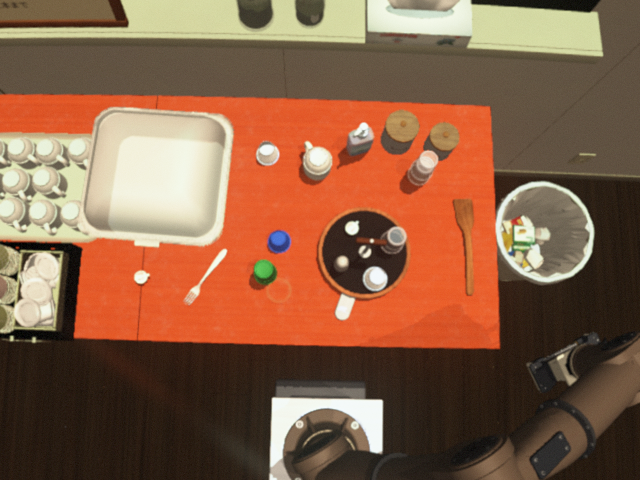

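View pics/side0.png

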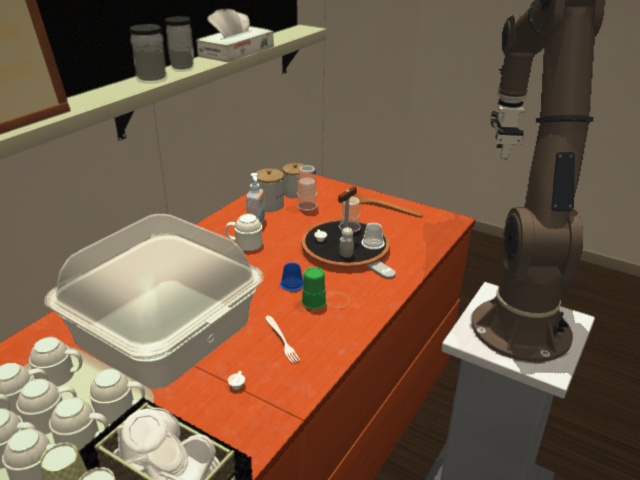

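Top view: tray at about (363,252), tongue at (345,306), bar at (372,240), salt shaker at (342,263), cup at (375,278), tumblers at (395,239), tray creamer at (352,228). Side view: the shaker with a grey cap is at (347,243), the cup at (373,236), the bar at (347,195). I'll confirm with a crop.

```bash
cat > h.py <<'E'
import numpy as np,cv2
from cell import arm
def ray(n,uv,z,m=None):
    m=m or arm.camera_model(n);K=np.array([[m["fx"],0,m["cx"]],[0,m["fy"],m["cy"]],[0,0,1]])
    q=cv2.undistortPoints(np.array(uv,float).reshape(-1,1,2),K,m["D"]).reshape(-1,2)
    V=np.array(m["view"]);R=V[:3,:3];o=-R.T@V[:3,3];d=np.c_[q,np.ones(len(q))]@R
    return o+d*((z-o[2])/d[:,2])[:,None]
def proj(n,P,m=None):
    m=m or arm.camera_model(n);K=np.array([[m["fx"],0,m["cx"]],[0,m["fy"],m["cy"]],[0,0,1]]);V=np.array(m["view"])
    return cv2.projectPoints(np.array(P,float).reshape(-1,1,3),cv2.Rodrigues(V[:3,:3])[0],V[:3,3],K,m["D"])[0].reshape(-1,2)
E
python3 - <<'E'
from h import *
p=np.load("top0.npz")["p"];s=np.load("side0.npz")["p"]
a=cv2.resize(p[195:325,305:425],None,fx=4,fy=4,interpolation=cv2.INTER_CUBIC)[:,:400*2]
b=cv2.resize(s[180:285,290:405],None,fx=2.7,fy=2.7,interpolation=cv2.INTER_CUBIC)
c=np.zeros((520,480+b.shape[1],3),np.uint8);c[:,:480]=a;c[:b.shape[0],480:]=b
cv2.imwrite("pics/crop.png",c)
hsv=cv2.cvtColor(p,cv2.COLOR_BGR2HSV)
for q in[(300,320),(363,296),(321,252),(345,306),(355,215),(372,240),(383,241),(342,263)]: print(q,hsv[q[1],q[0]])
# mat: dark mask
m=(hsv[...,2]<70).astype(np.uint8);m[:195]=0;m[310:]=0;m[:,:305]=0;m[:,:]*=1;m[:,425:]=0
cs=max(cv2.findContours(m,0,2)[0],key=cv2.contourArea);print("mat",cv2.minEnclosingCircle(cs))
# tongue
t=((hsv[...,1]<60)&(hsv[...,2]>150)).astype(np.uint8);t[:292]=0;t[330:]=0;t[:,:325]=0;t[:,365:]=0
ct=max(cv2.findContours(t,0,2)[0],key=cv2.contourArea).reshape(-1,2)
P=ray("top",ct,.01);print(np.round(P[:,:2],3).tolist())
E
```

```text
(300, 320) [  8 206 230]
(363, 296) [ 12 174 211]
(321, 252) [ 11 183 192]
(345, 306) [ 27  12 243]
(355, 215) [ 10 111  55]
(372, 240) [ 24  33 240]
(383, 241) [  9 184 129]
(342, 263) [ 24  35 238]
mat ((364.0, 252.0), 41.30385208129883)
[[0.45, -0.036], [0.447, -0.033], [0.441, -0.033], [0.438, -0.031], [0.436, -0.031], [0.433, -0.028], [0.427, -0.028], [0.424, -0.025], [0.418, -0.025], [0.415, -0.022], [0.412, -0.022], [0.409, -0.019], [0.4, -0.019], [0.397, -0.017], [0.394, -0.017], [0.391, -0.02], [0.386, -0.02], [0.38, -0.026], [0.38, -0.029], [0.377, -0.031], [0.377, -0.04], [0.38, -0.043], [0.38, -0.046], [0.383, -0.049], [0.383, -0.052], [0.386, -0.052], [0.389, -0.055], [0.392, -0.055], [0.395, -0.058], [0.401, -0.057], [0.404, -0.06], [0.407, -0.06], [0.41, -0.063], [0.416, -0.063], [0.419, -0.066], [0.425, -0.066], [0.428, -0.069], [0.433, -0.069], [0.437, -0.072], [0.439, -0.072], [0.439, -0.069], [0.442, -0.066], [0.442, -0.057], [0.445, -0.054], [0.445, -0.048], [0.448, -0.045], [0.448, -0.042], [0.45, -0.039]]
```

View pics/crop.png

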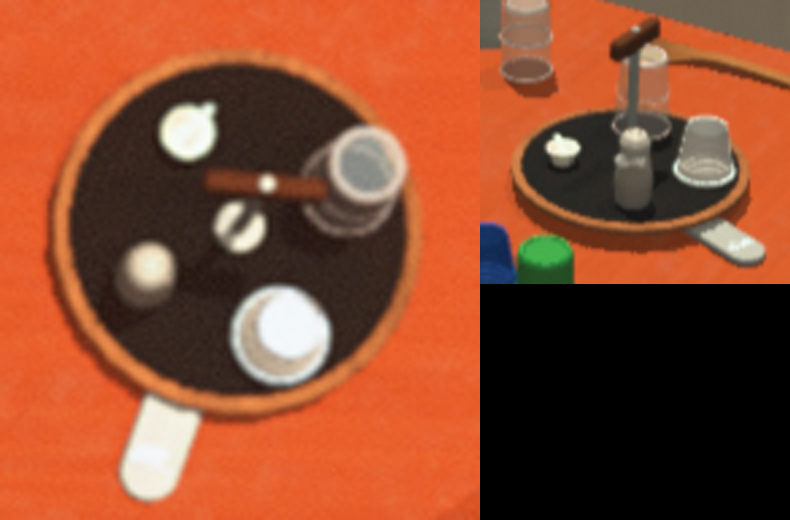

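Candidates: the grey-capped narrow body at crop (148,272), i.e. px (342,263), is the salt shaker. The white blob at (375,278) is the cup, the clear one at (395,239) the tumblers, and the small white one at (352,228) the creamer pod; the blue cup (279,241), the green tumblers (264,271) and the clear pair at the back (422,168) are off the tray. The bar spans px (356,240)-(387,242).

```bash
python3 - <<'E'
from h import *
p=np.load("top0.npz")["p"];s=np.load("side0.npz")["p"];hsv=cv2.cvtColor(p,cv2.COLOR_BGR2HSV)
c=lambda x,y:(305+(x-1.5)/4,195+(y-1.5)/4)
print("bar ends/ctr",ray("top",[c(205,181),c(328,188),c(267,183.5)],.198).round(4).tolist())
# mat by circle fit on the convex hull
m=(hsv[...,2]<75).astype(np.uint8);m[:195]=0;m[310:]=0;m[:,:305]=0;m[:,425:]=0
cs=max(cv2.findContours(m,0,1)[0],key=cv2.contourArea);h=cv2.convexHull(cs).reshape(-1,2)
P=ray("top",h,.027)[:,:2]
def fit(P):
    A=np.c_[2*P,np.ones(len(P))];x=np.linalg.lstsq(A,(P**2).sum(1),rcond=None)[0];return x[:2],np.sqrt(x[2]+x[:2]@x[:2])
print("mat",fit(P))
# outer rim: crop left 52,right 420,top 47,bottom 415
print("rim",ray("top",[c(52,232),c(420,232),c(238,47),c(238,415)],.027).round(4).tolist(),"post",ray("top",[c(240,226)],.03))
print("salt cap",ray("top",[c(152,265)],.108),"salt base",ray("top",[c(145,283)],.035))
d=lambda x,y:(290+(x-480-.85)/2.7,180+(y-.85)/2.7)
print("side salt cap",ray("side",[d(635,138)],.108),"base",ray("side",[d(632,200)],.035),"bar",ray("side",[d(611,45),d(661,27),d(636,36)],.192))
print("tumbler base",ray("top",[c(345,195)],.03),"top",ray("top",[c(367,165)],.125))
E
```

```text
bar ends/ctr [[0.5766, -0.0582, 0.198], [0.5741, -0.1403, 0.198], [0.576, -0.0995, 0.198]]
mat (array([ 0.57592578, -0.09883684]), np.float64(0.12190509454087645))
rim [[0.569, 0.0385, 0.027], [0.5761, -0.2342, 0.027], [0.7134, -0.098, 0.027], [0.4375, -0.0998, 0.027]] post [[ 0.57659315 -0.09990978  0.03      ]]
salt cap [[ 0.53352097 -0.02997307  0.108     ]] salt base [[ 0.53162055 -0.03004751  0.035     ]]
side salt cap [[ 0.53345229 -0.02709908  0.108     ]] base [[ 0.52896941 -0.01794613  0.035     ]] bar [[ 0.58583116 -0.06023779  0.192     ]
 [ 0.56170676 -0.12865183  0.192     ]
 [ 0.57389704 -0.09408439  0.192     ]]
tumbler base [[ 0.6019383 -0.1778305  0.03     ]] top [[ 0.60544451 -0.17856768  0.125     ]]
```

>>> send_rows --motion "0 0.031 0.0465 0 0 0 6.3; 0 0.031 0.0465 0 0 0 6.3; 0 0.031 0.0465 0 0 0 6.3; 0 0.031 0.0465 0 0 0 6.3; 0 0.031 0.0465 0 0 0 6.3" --force 30

```text
clock: 0.72
position: [0.4234, -0.3306, 0.2921]
ee_rot: [-2.76, -1.501, 0.0]
force: [2.3, 0.5, -0.2]
width: 1.001
gripper_force: 0.0
```

>>> send_rows --motion "0 0.031 0.0465 0 0 0 6.3; 0 0.031 0.0465 0 0 0 6.3; 0 0.031 0.0465 0 0 0 6.3; 0 0.031 0.0465 0 0 0 6.3; 0 0 0 0 0 0 0"

```text
clock: 1.35
position: [0.5487, -0.141, 0.292]
ee_rot: [-2.359, -2.072, -0.004]
force: [-0.0, -1.2, 0.4]
width: 0.997
gripper_force: 0.0
```

>>> send_rows --motion "0 0 0 0 0 0 0"

```text
clock: 1.48
position: [0.5463, -0.1467, 0.2918]
ee_rot: [-2.37, -2.061, 0.002]
force: [0.7, -1.1, 0.3]
width: 1.0
gripper_force: 0.0
```

>>> send_rows --motion "0 0.03 0.048 0 0 0 6.3; 0 0 0 0 0 0 0; 0 0 0 0 0 0 0"

```text
clock: 1.85
position: [0.5762, -0.0999, 0.292]
ee_rot: [2.256, 2.187, -0.002]
force: [0.1, -0.1, 0.3]
width: 1.002
gripper_force: 0.0
```

```bash
python3 - <<'E'
from h import *
m=arm.camera_model("wrist");o=arm.observe();p,d=arm.get_image("wrist");t,_=arm.get_image("top")
print(o["position"],o["ee_rot"])
c=cv2.resize(t[195:325,305:425],(400,433));w=cv2.resize(p,(400,300))
im=np.zeros((433,800,3),np.uint8);im[:,:400]=c;im[:300,400:]=w;cv2.imwrite("pics/w1.png",im);np.savez("w1.npz",p=p,V=m["view"])
print("proj bar ends wrist (full px)",proj("wrist",[[.5766,-.058,.198],[.574,-.140,.198],[.576,-.099,.198]],m))
E
```

```text
[ 0.57615047 -0.09986238  0.29195556] [ 2.25561909e+00  2.18665294e+00 -1.95531075e-03]
proj bar ends wrist (full px) [[320.33758433 205.63923647]
 [320.47200243 352.65132551]
 [321.76827709 283.75259902]]
```

View pics/w1.png

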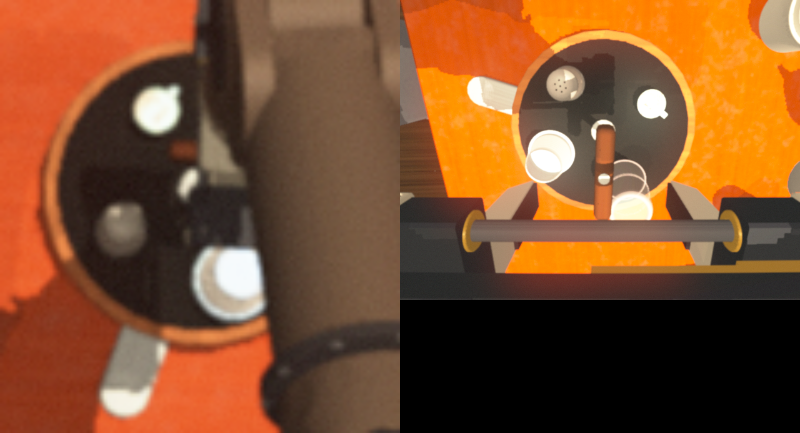

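The wrist view (right half) shows the bar vertical between the open fingers (full px about (328,197)-(323,350)), with the shaker's holed cap at (264,133). I'll refine the bar and shaker from it.

```bash
python3 - <<'E'
from h import *
z=np.load("w1.npz");m=dict(arm.camera_model("wrist"));m["view"]=z["V"];p=z["p"]
hsv=cv2.cvtColor(p,cv2.COLOR_BGR2HSV)
b=((hsv[...,0]<15)&(hsv[...,1]>90)&(hsv[...,2]<190)&(hsv[...,2]>50)).astype(np.uint8);b[:190]=0;b[352:]=0;b[:,:295]=0;b[:,350:]=0
c=max(cv2.findContours(b,0,2)[0],key=cv2.contourArea);r=cv2.minAreaRect(c);print("bar",r)
bp=cv2.boxPoints(r);e=bp[np.argsort(bp[:,1])];ends=[e[:2].mean(0),e[2:].mean(0)]
print(ray("w",ends+[np.mean(ends,0)],.198,m).round(4))
g=cv2.medianBlur(cv2.cvtColor(p,cv2.COLOR_BGR2GRAY),3)
print(cv2.HoughCircles(g[80:190,210:320],cv2.HOUGH_GRADIENT,1,50,param1=80,param2=12,minRadius=20,maxRadius=40))
print("salt",ray("w",[(264,133)],.105,m))
t=((hsv[...,1]<70)&(hsv[...,2]>150)).astype(np.uint8);t[:110]=0;t[185:]=0;t[:,:95]=0;t[:,190:]=0
ct=max(cv2.findContours(t,0,2)[0],key=cv2.contourArea);r=cv2.minAreaRect(ct);print("tongue",r);M=cv2.moments(ct);P=ray("w",[(M["m10"]/M["m00"],M["m01"]/M["m00"])],.01,m)[0];print(P)
E
```

```text
bar ((319.7071838378906, 271.56353759765625), (46.14665985107422, 145.48284912109375), 3.0127875804901123)
[[ 0.5782 -0.0548  0.198 ]
 [ 0.5717 -0.1346  0.198 ]
 [ 0.5752 -0.0922  0.198 ]]
[[[49.5 54.5 25.7]]]
salt [[ 0.53834214 -0.02701214  0.105     ]]
tongue ((145.9862823486328, 149.97463989257812), (79.6479721069336, 44.819828033447266), 16.587337493896484)
[ 0.41402641 -0.04253203  0.01      ]
```

>>> send_rows --motion "0 0 0.0005 -0.02 0 0 0; 0 0 0 -0.02 0 0 0; 0 0 0 -0.017 0 0 0; 0 0 0 0 0 0 0; 0.4 0 0 0 0 0 0" --force 15

```text
clock: 2.58
position: [0.577, -0.098, 0.2358]
ee_rot: [2.253, 2.188, 0.001]
force: [0.2, 0.2, 0.2]
width: 0.932
gripper_force: 0.0
```

>>> send_rows --motion "0.6 0 0 0 0 0 0; 0.7 0 0 0 0 0 0; 0.75 0 0 0 0 0 0; 0.78 0 0 0 0 0 0;0.8 0 0 0 0 0 0"

```text
clock: 3.2
position: [0.5768, -0.0977, 0.2353]
ee_rot: [2.253, 2.19, 0.0]
force: [0.6, 0.1, -0.4]
width: 0.395
gripper_force: 0.0
```

>>> send_rows --motion "0.83 0 0 0 0 0 0; 0.86 0 0 0 0 0 0; 0.9 0 0 0 0 0 0; 1 0 0 0 0 0 0;1 0 0 0 0 0 0"

```text
clock: 3.82
position: [0.5775, -0.0976, 0.2353]
ee_rot: [2.252, 2.189, 0.002]
force: [5.4, 0.5, -3.9]
width: 0.17
gripper_force: 15.0
```

>>> send_rows --motion "1 0 0 0 0 0 0; 1 0 0 0 0 0 0.5; 1 0 0 0 0 0 1; 1 0 0 0 0 0 1.5;1 0 0 0 0 0 2" --force 30

```text
clock: 4.45
position: [0.5773, -0.0975, 0.2353]
ee_rot: [2.153, 2.287, 0.002]
force: [5.4, 1.8, -3.4]
width: 0.175
gripper_force: 30.0
```

>>> send_rows --motion "1 0 0 0 0 0 2.5; 1 0 0 0 0 0 3; 1 0 0 0 0 0 3; 1 0 0 0 0 0 3;1 0 0 0 0 0 3"

```text
clock: 5.08
position: [0.5768, -0.0977, 0.2353]
ee_rot: [1.847, 2.541, 0.0]
force: [1.2, 0.8, -1.7]
width: 0.169
gripper_force: 30.0
```

>>> send_rows --motion "1 0 0 0 0 0 3; 1 0 0 0 0 0 3; 1 0 0 0 0 0 2.5; 1 0 0 0 0 0 2;1 0 0 0 0 0 2"

```text
clock: 5.7
position: [0.5763, -0.0979, 0.2353]
ee_rot: [-1.559, -2.726, 0.001]
force: [-2.5, -0.4, 3.1]
width: 0.171
gripper_force: 30.0
```

>>> send_rows --motion "1 0 0 0 0 0 1.5; 1 0 0 0 0 0 1; 1 0 0 0 0 0 0.5; 1 0 0 0 0 0 0;1 0 0 0 0 0 0"

```text
clock: 6.32
position: [0.5762, -0.0979, 0.2353]
ee_rot: [-1.49, -2.765, 0.001]
force: [-4.8, -0.1, 5.8]
width: 0.172
gripper_force: 30.0
```

```bash
python3 - <<'E'
from h import *
m=arm.camera_model("wrist");o=arm.observe();p,d=arm.get_image("wrist");t,_=arm.get_image("top");s,_=arm.get_image("side")
print(o["position"],o["ee_rot"],o["gripper_force"],o["ft_torque"])
im=np.zeros((600,800,3),np.uint8);im[:433,:400]=cv2.resize(t[195:325,305:425],(400,433));im[:300,400:]=cv2.resize(p,(400,300));im[300:,400:]=cv2.resize(s[180:285,280:420],(400,300));cv2.imwrite("pics/w2.png",im);np.savez("w2.npz",p=p,t=t,s=s,V=m["view"])
E
```

```text
[ 0.57621971 -0.09792526  0.23532245] [-1.48951003e+00 -2.76520638e+00  1.39779653e-03] 29.998825192451477 [-0.04668491  0.80765016 -0.00927556]
```

View pics/w2.png

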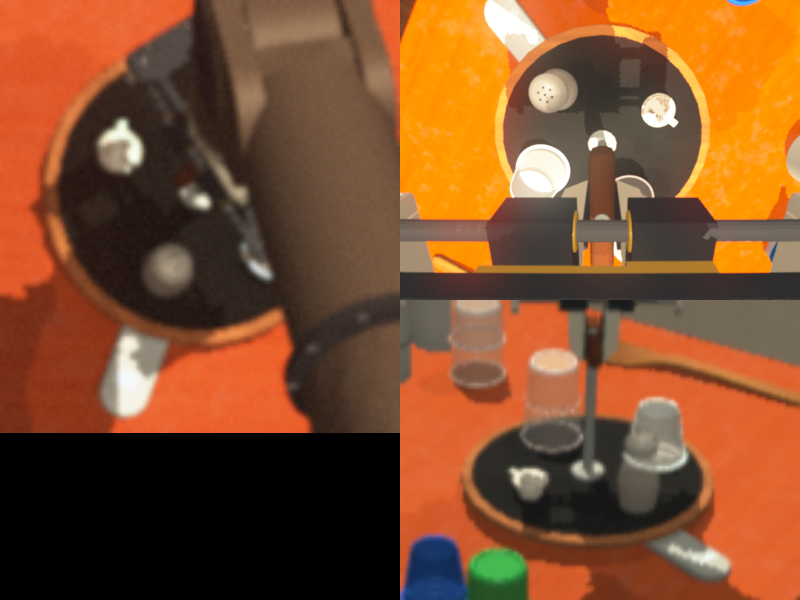

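The shaker, now at top crop (168,270) and wrist full px (235,147), has moved towards the tongue; nothing has tipped and the fingers hold the bar.

```bash
python3 - <<'E'
from h import *
z=np.load("w2.npz");m=dict(arm.camera_model("wrist"));m["view"]=z["V"]
k=3.3333;ax=np.array([.576,-.099])
def rep(n,P):
    v=P[0,:2]-ax;print(n,P[0].round(4),np.hypot(*v).round(4),np.degrees(np.arctan2(v[1],v[0])).round(1))
for n,uv,h in(("cap",(170,262),.105),("body",(166,275),.06)): rep("top "+n,ray("top",[(305+uv[0]/k-.35,195+uv[1]/k-.35)],h))
rep("wrist cap",ray("w",[(147*1.6,92*1.6)],.105,m));rep("wrist base",ray("w",[(156*1.6,88*1.6)],.035,m))
for n,uv,h in(("cap",(641,443),.105),("body",(638,490),.055)): rep("side "+n,ray("side",[(280+(uv[0]-400)*.35,180+(uv[1]-300)*.35)],h))
rep("top tongue tip ctr",ray("top",[(305+125/k-.35,195+395/k-.35)],.01))
rep("tongue cent t0",np.array([[.413,-.0440,0]]));rep("tongue cent w1",np.array([[.414,-.0425,0]]))
p=z["p"];hsv=cv2.cvtColor(p,cv2.COLOR_BGR2HSV)
rep("wrist tongue axis pts",ray("w",[(117*1.6,31*1.6)],.01,m))
E
```

```text
top cap [ 0.5    -0.0671  0.105 ] 0.0825 157.2
top body [ 0.4947 -0.0679  0.06  ] 0.087 159.1
wrist cap [ 0.4995 -0.069   0.105 ] 0.0822 158.6
wrist base [ 0.4961 -0.0722  0.035 ] 0.0843 161.5
side cap [ 0.4956 -0.0633  0.105 ] 0.088 156.0
side body [ 0.4908 -0.0532  0.055 ] 0.0967 151.7
top tongue tip ctr [ 0.3943 -0.0375  0.01  ] 0.1919 161.3
tongue cent t0 [ 0.413 -0.044  0.   ] 0.172 161.4
tongue cent w1 [ 0.414  -0.0425  0.    ] 0.1716 160.8
wrist tongue axis pts [ 0.4218 -0.0448  0.01  ] 0.1635 160.6
```

>>> send_rows --motion "1 0 0 0 0 0 0.5; 1 0 0 0 0 0 1.5; 1 0 0 0 0 0 1.5; 1 0 0 0 0 0 0.5; 1 0 0 0 0 0 0"

```text
clock: 7.1
position: [0.5761, -0.098, 0.2353]
ee_rot: [-1.392, -2.815, 0.002]
force: [-5.3, -1.2, 5.7]
width: 0.171
gripper_force: 30.0
```

>>> send_rows --motion "1 0 0 0 0 0 0; 1 0 0 0 0 0 0; 1 0 0 0 0 0 0; 1 0 0 0 0 0 0; 1 0 0 0 0 0 0"

```text
clock: 7.72
position: [0.5761, -0.0981, 0.2353]
ee_rot: [-1.392, -2.815, 0.002]
force: [-5.0, -0.2, 5.9]
width: 0.173
gripper_force: 30.0
```

```bash
python3 - <<'E'
from h import *
t,_=arm.get_image("top");w,_=arm.get_image("wrist");o=arm.observe();print(o["clock"],o["gripper_force"],abs(o["dq"]).max())
ln=lambda a,h:[[.576+r*np.cos(np.radians(a)),-.099+r*np.sin(np.radians(a)),h] for r in(.05,.2)]
S=[cv2.resize(t[195:325,305:425],None,fx=4,fy=4)]
P=(proj("top",ln(161.2,.105))-[305,195])*4
cv2.line(S[0],*[tuple(map(int,q)) for q in P],(0,255,0),1)
P=(proj("top",ln(161.2,.01))-[305,195])*4
cv2.line(S[0],*[tuple(map(int,q)) for q in P],(255,255,0),1)
b=w[0:300,80:400].copy()
for h,c in((.105,(0,255,0)),(.01,(255,255,0))):
    P=proj("wrist",ln(161.2,h))-[80,0];cv2.line(b,*[tuple(map(int,q)) for q in P],c,1)
im=np.zeros((520,800,3),np.uint8);im[:,:480]=S[0];im[:300,480:]=b;cv2.imwrite("pics/w3.png",im)
E
```

```text
7.825 29.998829662799835 0.002790134562170724
```

View pics/w3.png

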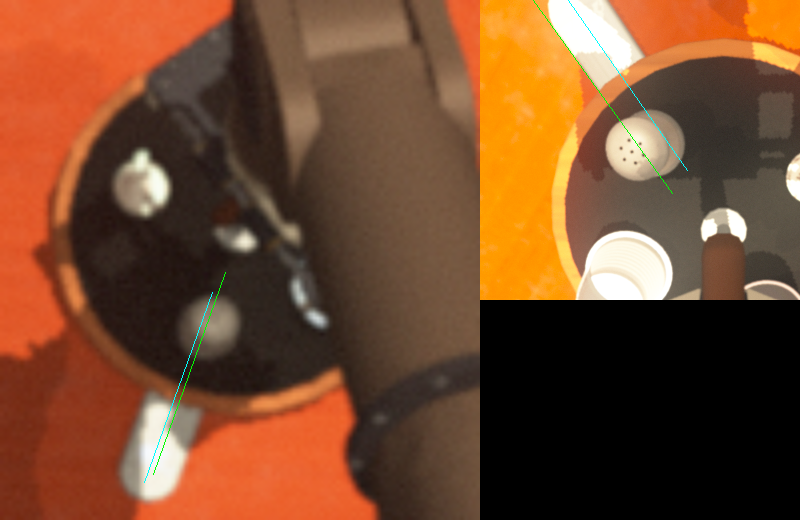

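The shaker's cap (crop (212,325) in the top view, (638,147) in the wrist view) lies on the tongue's centre line to within a few mm. All four things stand and the grip is 30 N.

```bash
python3 -c "
from cell import arm
print(arm.sign_off())"
```

```text
the job is handed in; nothing more can be done
None
```

I turned the carousel about 39° so the salt shaker stands over the tongue, within a few mm of its centre line in the last pictures. The gripper still holds the bar handle at 30 N, the arm was at rest, and all four tray items looked upright. The job was handed in at about 7.8 s, but no verdict came back.

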